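# Settle the weighing tray on the scale's cone, groove and flat seats and wake the scale

### The arm

A 7-joint arm with a two-finger parallel gripper is mounted at the origin on a cart in front of the work surface, level with it; the furniture and walls round the work are solid. World frame = base frame: x ahead of the robot, y to its left, z up, the work surface at z = 0. Lengths are in m, angles in degrees, forces in N, time in s.
With the tool pointing down it reaches from about 0.425 to 0.925 m from the base axis. Payload 6.8 kg.
Tool frame: the origin (TCP) lies on the centre line of the jaws, within the pads' length; the fingertips stand 14 mm ahead of it and the grasp point (between the pads) lies 5 mm behind it; z points along the fingers, y is the line along which they close (so a half turn about z gives the same grasp; the last joint's range is limited). The gripper opens to 88 mm and grips with 3 to 60 N. Pads are 20 mm wide; open, the fingers measure 115 mm over their backs; the gripper's body (75 mm by 178 mm) begins 61 mm behind the grasp point.
Start: joints at [57.118, 27.33, 1.283, 89.118, -0.659, 63.558, -4.761], TCP at [0.303, -0.603, 0.237] pointing down, gripper open.
Joint ranges: [-169.35, 169.35], [-19.33, 120.38], [-80.79, 83.38], [13.8, 139.57], [-78.32, 258.32], [9.67, 109.79], [-169.56, 169.56]. Speed limits (degrees/s): [136.94, 136.94, 180, 180, 180, 180, 180].

### API

Orientations are given as [roll, pitch, yaw] about the fixed x, y, z axes, in that order (R = Rz(yaw) Ry(pitch) Rx(roll)).
In Python, from station import robot gives the robot as it stands.
- The arm moves only by the tool step_arm, never from a script. Its argument "moves" is a list of rows, each a list of 7 numbers: the shift along the tool's x, y, z in cm, then the turn, a rotation vector about the tool's x, y, z in rad, then the opening, from 0 (shut) to 1 (fully open). A call has 1 to 5 rows; each row is the pose to reach, as a shift and turn from the pose commanded when the call began, along the tool's axes at that moment; what a row does not reach only later rows make up. A row lasts 1/10 s, in which the tool goes at most 50 mm and 8.59 degrees, less where a joint would pass 70% of its speed; a pose out of reach is approached as far as the arm can. A call with a gripper value outside its range is refused whole. The fingers move at their own pace and stop on an object; "grip_force" is the grip in N (left out, the last holds). Time passes only in rows, so rows that repeat a pose let the fingers close. It gives the time, the measured TCP pose, the force, the opening and the grip force at its end, in the units of the state.
- robot.state(): the state, without advancing time (a new reading comes with each control period).
- robot.get_image(name): name is "side" or "top"; returns the picture (480x640x3 uint8, blue, green, red); there is no depth.
- robot.camera_model(name): a dict with "camera_matrix" (3x3 intrinsics, pixels), "pose" (4x4, takes a point from camera to world coordinates). Camera axes: x right, y up, looking along -z (the intrinsics and any distortion apply to the point x, -y, -z); pixel columns grow to the right and rows downward; lengths in m; the calibration is good to about 2 mm. A picture is of the moment at which its call begins. camera_model takes no time and is no camera call.
- robot.sign_off(): hands the job in; it is judged then, once.
The state is a dict: "time": time; "joint_positions": joint angles; "qvel": joint speeds; "tau": joint torques, N m; "tcp_pos": TCP position; "orientation": TCP orientation; "contact_force": force on the tool from outside, world axes, zero at the start; "moment": the same for the moment, N m; "finger_gap": opening from 0.0 (shut) to 1.0 (fully open); "finger_force": force on a finger pad.
Only numpy, scipy, OpenCV 4.12 (cv2) and the standard library are available. Lean on these libraries where they do the work, as an engineer would, in place of code of your own. Each camera call takes 0.05 s, during which the arm holds its last target. There are 200 camera calls.

### The job

Refit the weighing tray on the kitchen scale, its red dot towards the scale's display: feel for the seats without force until the three ball feet have settled fully into the cone, the groove and the flat, and let go of it. Then wake the scale by pressing the tray's grip gently straight down, until the sprung load frame has sunk almost to its stop, hold it there for a moment, and take the hand away. Leave the lemon, the timer and the spice jar where they are.

Things in the scene. Friction and masses are not known exactly. Their poses are not given: they have to be found in the camera images.
- tray: Loose round aluminium weighing tray, 0.2 to 0.3 kg, 140 mm across, on three ball feet. Origin: its centre, level with the undersides of the feet, z up. Floor top at z = 18 mm, rim up to 24. In its middle an upright wooden grip: 44 mm long (x), 14 thick (y), top at z = 68; take it from above across its thickness. A red dot on the floor at x = -50 mm marks the front.
- foot_cone (a point): Centre of the tray's steel ball foot (10 mm diameter) that belongs in the cone: at (25, -43.3, 5) mm in the tray's frame.
- foot_groove (a point): Centre of the ball foot (10 mm diameter) that belongs in the groove: at (25, 43.3, 5) mm in the tray's frame.
- foot_flat (a point): Centre of the ball foot (10 mm diameter) that belongs on the flat, under the red dot: at (-50, 0, 5) mm in the tray's frame.
- scale: Fixed white scale housing, 170 (x) by 180 (y) by 22 mm high; origin at the centre of its underside on the worktop; the black display lies along its -x edge. On it rides a dark load frame, 118 by 128 mm, deck top at z = 36 mm. Ball centres: 41 mm high on the deck, 37.6 mm when settled. More than 20 N between tray and scale does harm.
- cone_nominal (a point): Nominal place of the brass cone's mouth (10 mm wide, walls fall at 55 degrees), at (25, -43.3, 36) mm in the scale's frame. The load frame floats sideways (stiff, 60 N): its three seats together really stand up to 8 mm off in x and in y and turned by up to 0.08 rad. No measured pose shows this: find them by feel or by eye.
- groove_nominal (a point): Nominal place of the middle of the brass V-groove, at (25, 43.3, 36) mm in the scale's frame: 10 mm wide, 28 long along y (its line leads to the cone), walls fall at 55 degrees. Off like the cone.
- flat_nominal (a point): Nominal place of the flat, at (-50, 0, 32.6) mm in the scale's frame: pale recess in the deck, 34 by 32 mm, 3.4 deep. Off like the cone.
- load_frame (a joint): How far the sprung load frame is pressed down, in m: 0 = up, 0.005 = at its stop. It carries the empty tray without sinking; it starts to sink at about 3 N (tray's weight included) and sinks 1 mm for each 1.5 N more: about 10.5 N at the stop.
- lemon: Loose lemon, 71x53x51 mm, origin at the centre of its underside; leave alone.
- kitchen_timer: Loose red and white kitchen timer, 65 mm across, 52 high, origin at the centre of its underside; leave alone.
- spice_jar: Loose spice jar with white cap, 47 mm across, 99 high, origin at the centre of its underside; leave alone.

How it is judged:
By the outcome, as a careful person would: the job done as asked, in the order asked, and still so for the second after the job is handed in, with the robot touching nothing.
It also fails if it takes over 72 s, if anything falls off the work surface, if the arm or the gripper's body presses on something with over 40 N, if the wrist force passes 120 N, or if a joint passes its speed limit or range.

## Working session

There is one attempt and no reset: what is moved stays moved. The work goes in short steps, Python scripts to look and compute and a tool call to move; the robot and the scene stay as the last step left them, time stands still between calls to the robot, and variables do not carry over. Pictures are saved under pics/ and viewed, at most 10 in all, crops included, and the job is handed in when it is done.

Besides the shell and the picture viewer there is one more tool, called after "Call:" as a command line: name --pt "numbers of a row" for each row, then --argument value for the rest. step_arm: Moves the arm, as the interface text tells. Its arguments: {"type":"object","properties":{"moves":{"type":"array"},"grip_force":{"type":"number"}},"required":["moves"]}

```bash
mkdir -p pics
python3 - <<'E'
from station import robot
import cv2
for n in("top","side"):
    cv2.imwrite(f"pics/{n}0.png",robot.get_image(n)); m=robot.camera_model(n); print(m)
print(robot.state())
E
```

```text
{'camera_matrix': array([[523.77516497,   0.        , 321.29095674],
       [  0.        , 523.77516497, 239.83132257],
       [  0.        ,   0.        ,   1.        ]]), 'pose': array([[ 0.02479168,  0.98517411, -0.1697567 ,  0.48452181],
       [-0.99957044,  0.02708362,  0.01119871,  0.18977377],
       [ 0.0156303 ,  0.16940614,  0.98542237,  0.88503177],
       [ 0.        ,  0.        ,  0.        ,  1.        ]])}
{'camera_matrix': array([[496.25419145,   0.        , 327.0248667 ],
       [  0.        , 496.25419145, 245.04059827],
       [  0.        ,   0.        ,   1.        ]]), 'pose': array([[ 0.89925441,  0.27085244, -0.34348285,  0.31316255],
       [-0.43726627,  0.53539278, -0.7226014 , -0.41709975],
       [-0.01182012,  0.79999596,  0.59988895,  0.5435859 ],
       [ 0.        ,  0.        ,  0.        ,  1.        ]])}
{'time': 0.1, 'joint_positions': array([57.11779901, 27.36955458,  1.28178713, 89.172134  , -0.65884217,
       63.55775972, -4.76160108]), 'qvel': array([-0.00932134,  0.02231512, -0.0012848 , -0.14570193,  0.13872913,
       -0.04888095, -0.10321065]), 'tau': array([ 4.24467959e-03, -5.84088063e+01,  1.53945822e+00, -2.73316652e+01,
       -5.43354813e-02,  1.30248890e-02,  3.16989485e-05]), 'tcp_pos': array([ 0.3029115 , -0.60263547,  0.23580087]), 'orientation': array([-1.79908219e+02,  7.43732587e-03,  2.66879248e+01]), 'contact_force': array([ 0.61029615, -0.18280362, -0.24469775]), 'moment': array([ 0.039922  , -0.0066507 ,  0.02029836]), 'finger_force': 0.0, 'finger_gap': 0.999858121671221}
```

View pics/top0.png

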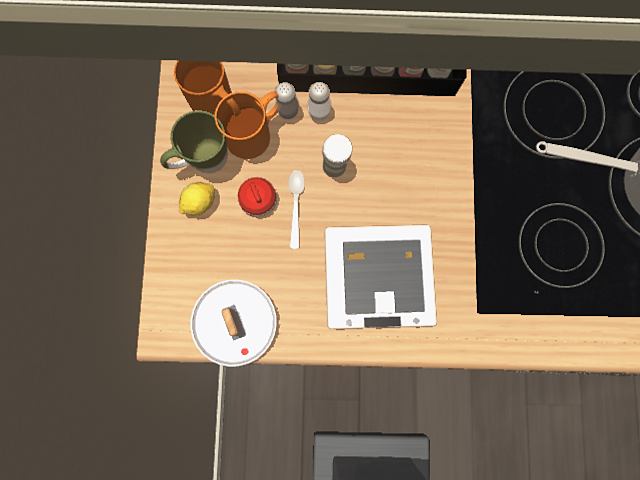

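View pics/side0.png

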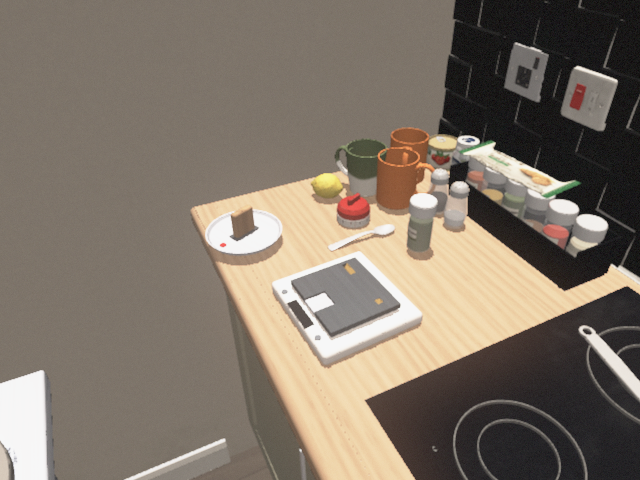

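Top view: tray centre ~(234,322), grip there, dot (245,351). Scale ~(381,277), display towards the robot (382,322), groove (356,256), cone (409,254), flat (385,302). I'll enlarge these crops next.

Run:
```python
import cv2,numpy as np
a=cv2.imread("pics/top0.png")
c=cv2.resize(a[220:335,320:440],None,fx=5,fy=5,interpolation=cv2.INTER_CUBIC)
cv2.imwrite("pics/c1.png",c)
c=cv2.resize(a[275:370,185:285],None,fx=6,fy=6,interpolation=cv2.INTER_CUBIC)
cv2.imwrite("pics/c2.png",c)
b=cv2.imread("pics/side0.png")
cv2.imwrite("pics/c3.png",cv2.resize(b[245:355,265:425],None,fx=5,fy=5,interpolation=cv2.INTER_CUBIC))
```

```text
(no output)
```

View pics/c1.png

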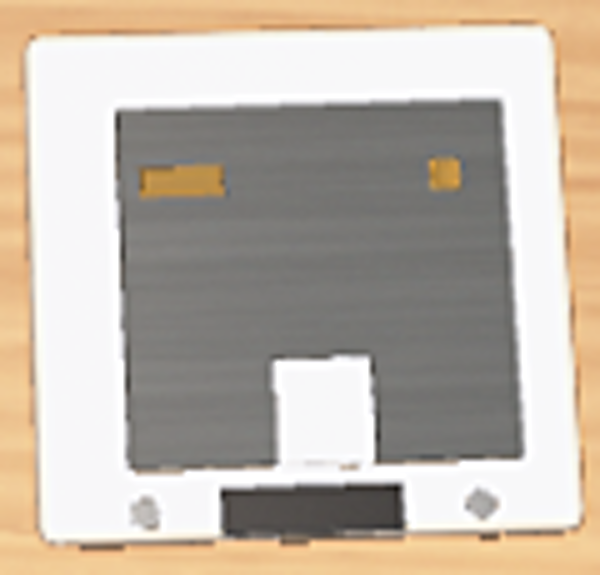

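View pics/c2.png

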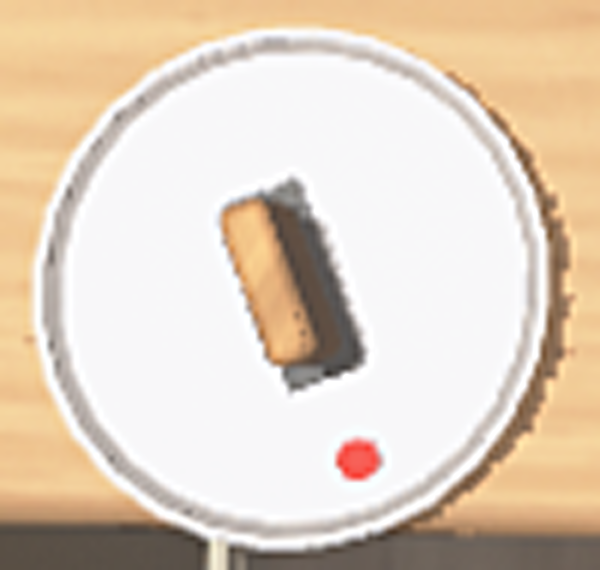

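View pics/c3.png

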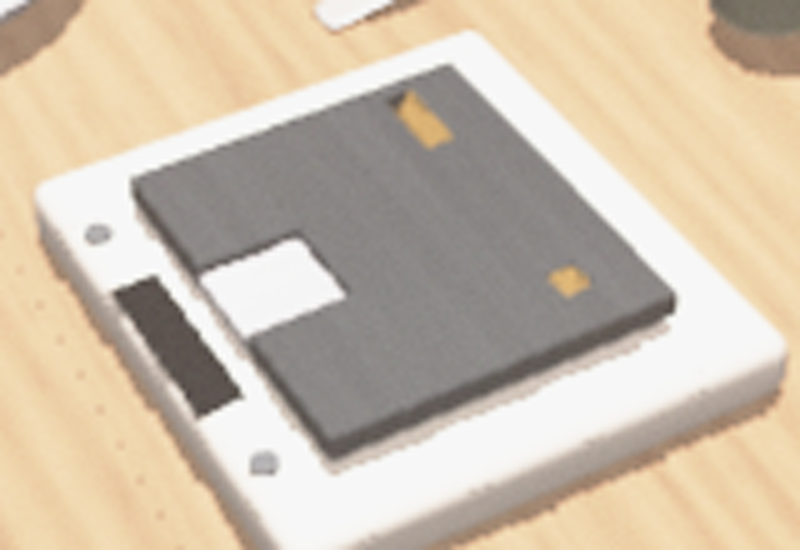

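Crop readings: the deck corners, cone (445,174), groove (181,181), grip top corners and dot are clear in the top view, and the deck, cone and groove in the side view. I'll fit rigid poses to these.

```bash
cat > h.py <<'E'
import numpy as np
from station import robot
from scipy.optimize import least_squares
def proj(n,P):
    m=robot.camera_model(n); T=np.linalg.inv(m["pose"]); P=np.atleast_2d(P)
    q=P@T[:3,:3].T+T[:3,3]; q=q*[1,-1,-1]; u=q@m["camera_matrix"].T
    return u[:,:2]/u[:,2:]
def uncrop(c,s,o): return (np.array(c,float)+.5)/s-.5+np.array(o)
def world(p,L):
    c,s=np.cos(p[2]),np.sin(p[2]); L=np.array(L,float)/1000
    return np.c_[p[0]+c*L[:,0]-s*L[:,1],p[1]+s*L[:,0]+c*L[:,1],L[:,2]]
def fit(obs,p0):
    f=lambda p:np.concatenate([(proj(n,world(p,L))-px).ravel() for n,L,px in obs])
    r=least_squares(f,p0,loss="soft_l1"); return r.x,r.fun
E
python3 - <<'E'
from h import *
np.set_printoptions(precision=4,suppress=True)
# deck frame: cone etc.; deck corners at unknown x offset (assume centre at origin), z=36
t1=lambda c:uncrop(c,5,(320,220)); s1=lambda c:uncrop(c,5,(265,245)); t2=lambda c:uncrop(c,6,(185,275))
D=[[59,64,36],[59,-64,36],[-59,-64,36],[-59,64,36]]
S=[[25,-43.3,36],[25,43.3,36]]
dt=t1([[117,109],[500,100],[524,459],[131,468]]); st=t1([[445,174],[181,181]])
ds=s1([[453,65],[676,298],[332,455],[133,180]]); ss=s1([[569,281],[425,119]])
Ft=t1([[275,358],[372,356]])
F=[[-33,16,36],[-33,-16,36]]
p0=[.41,.09,0]
for nm,o in dict(top=[("top",S,st),("top",F,Ft)],topdeck=[("top",D,dt)],side=[("side",S,ss)],sidedeck=[("side",D,ds)],all=[("top",S+D,np.r_[st,dt]),("side",S+D,np.r_[ss,ds])]).items():
    x,r=fit(o,p0); print(nm,x,np.round(r,1))
H=[[85,90,22],[85,-90,22],[-85,-90,22],[-85,90,22]]
print("housing",*fit([("top",H,t1([[27,36],[552,27],[580,528],[40,540]]))],p0))
G=[[22,7,68],[22,-7,68],[-22,-7,68],[-22,7,68]]
g=t2([[224,208],[266,195],[318,353],[274,366]]);d=t2([[358,459]])
print("tray",*fit([("top",G+[[-50,0,18]],np.r_[g,d])],[.4,.35,.3]))
rim=t2([[38,290],[550,285],[290,29],[294,550]])
f=lambda q:(proj("top",[[q[0],q[1]+.07,.024],[q[0],q[1]-.07,.024],[q[0]+.07,q[1],.024],[q[0]-.07,q[1],.024]])-rim)[[0,1,2,3],[0,0,1,1]]
print("rim",least_squares(f,[.4,.35]).x)
E
```

```text
top [0.5828 0.078  0.0574] [ 0.   0.1  0.2  0.3 -0.2 -0.1  0.  -0.3]
topdeck [0.5738 0.0778 0.0531] [-0.3 -0.1  0.6 -0.3  0.2 -0.  -0.5  0.4]
side [0.5852 0.0784 0.0281] [ 0.1  0.2 -0.1 -0.2]
sidedeck [0.5746 0.0752 0.0533] [-0.   0.   1.2  0.4 -0.2 -1.4 -0.7  0.4]
all [0.5759 0.0774 0.0543] [ 0.4  4.4  0.5  4.4 -0.1 -1.3  0.7 -1.6  0.4 -1.3 -0.2 -0.8 -4.6  2.
 -5.7  1.8  0.  -0.9  1.1 -0.9  0.  -2.8 -0.5 -0.6]
housing [0.5764 0.0819 0.047 ] [-0.8718 -0.9273  0.8068 -1.1236  1.2003  0.8036 -1.0558  0.881 ]
tray [0.4944 0.3182 0.3717] [-1.0419 -0.0145  0.6038 -0.9477  0.9236 -0.0772 -0.4506  0.9165 -0.066
  0.0914]
rim [0.4936 0.3186]
```

Call:
step_arm --pt "23.5 -7.5 0 0 0 0 1" --pt "23.5 -7.5 0 0 0 0 1" --pt "23.5 -7.5 0 0 0 0 1" --pt "23.5 -7.5 0 0 0 0 1" --pt "23.5 -7.5 0 0 0 0 1"

```text
time: 0.6
tcp_pos: [0.4808, -0.4284, 0.2363]
orientation: [-180.0, -0.0, 26.7]
contact_force: [0.1, -0.1, -0.0]
finger_gap: 0.999
finger_force: 0.0
```

Call:
step_arm --pt "15.2 -19.2 0 0 0 0 1" --pt "15.2 -19.2 0 0 0 0 1" --pt "15.2 -19.2 0 0 0 0 1" --pt "15.2 -19.2 0 0 0 0 1" --pt "15.2 -19.2 0 0 0 0 1"

```text
time: 1.1
tcp_pos: [0.529, -0.188, 0.2364]
orientation: [-180.0, 0.0, 26.7]
contact_force: [0.4, -0.0, 0.2]
finger_gap: 1.003
finger_force: 0.0
```

Call:
step_arm --pt "13 -21.4 0 0 0 0 1" --pt "13 -21.4 0 0 0 0 1" --pt "13 -21.4 0 0 0 0 1" --pt "13 -21.4 0 0 0 0 1" --pt "13 -21.4 0 0 0 0 1"

```text
time: 1.6
tcp_pos: [0.5486, 0.0603, 0.2365]
orientation: [180.0, 0.0, 26.7]
contact_force: [0.5, -0.2, -0.0]
finger_gap: 0.999
finger_force: 0.0
```

```bash
cat >> h.py <<'E'
def go(x,y,z,yaw):
    s=robot.state(); p=s["tcp_pos"]; w=np.radians(s["orientation"][2]); d=np.array([x,y,z])-p
    c,n=np.cos(w),np.sin(w)
    print("t %.2f"%s["time"],p.round(4),s["orientation"].round(2),"F",s["contact_force"].round(2),"M",s["moment"].round(2),"gap %.3f"%s["finger_gap"])
    print("shift cm",np.round(100*np.array([c*d[0]+n*d[1],n*d[0]-c*d[1],-d[2]]),2),"turn z rad",round(-(yaw-w),4))
E
python3 -c "
from h import *
go(.494,.3184,.12,.372)"
```

```text
t 1.60 [0.5486 0.0603 0.2365] [1.7999e+02 2.0000e-02 2.6680e+01] F [ 0.5  -0.17 -0.  ] M [ 0.04 -0.05 -0.03] gap 0.999
shift cm [  6.71 -25.51  11.65] turn z rad 0.0936
```

Call:
step_arm --pt "6.7 -25.5 6 0 0 0.0936 1" --pt "6.7 -25.5 6 0 0 0.0936 1" --pt "6.7 -25.5 6 0 0 0.0936 1" --pt "6.7 -25.5 6 0 0 0.0936 1" --pt "6.7 -25.5 6 0 0 0.0936 1"

```text
time: 2.1
tcp_pos: [0.4977, 0.2985, 0.1805]
orientation: [180.0, 0.0, 21.3]
contact_force: [0.7, 0.0, 0.6]
finger_gap: 0.998
finger_force: 0.0
```

```bash
python3 -c "
from h import *
go(.494,.3184,.047,.372)"
```

```text
t 2.10 [0.4977 0.2985 0.1805] [1.7999e+02 2.0000e-02 2.1310e+01] F [0.66 0.05 0.65] M [-0.02 -0.11  0.04] gap 0.998
shift cm [ 0.38 -1.99 13.35] turn z rad -0.0001
```

Call:
step_arm --pt "0.38 -1.99 5 0 0 0 1" --pt "0.38 -1.99 9 0 0 0 1" --pt "0.38 -1.99 12.5 0 0 0 1" --pt "0.38 -1.99 13.3 0 0 0 1" --pt "0.38 -1.99 13.3 0 0 0 1"

```text
time: 2.6
tcp_pos: [0.4941, 0.3162, 0.0472]
orientation: [180.0, 0.2, 21.3]
contact_force: [0.5, 0.6, -0.6]
finger_gap: 0.995
finger_force: 0.0
```

Run:
```python
from h import *
import cv2
go(.494,.3184,.047,.372)
a=robot.get_image("top"); b=robot.get_image("side")
A=cv2.resize(a[265:375,175:295],(440,400),interpolation=cv2.INTER_CUBIC)
B=cv2.resize(b[150:270,190:300],(360,400),interpolation=cv2.INTER_CUBIC)
cv2.imwrite("pics/g.png",np.hstack([A,B]))
```

```text
t 2.60 [0.4941 0.3162 0.0472] [1.7996e+02 1.6000e-01 2.1320e+01] F [ 0.49  0.65 -0.59] M [ 0.01  0.   -0.01] gap 0.995
shift cm [ 0.07 -0.21  0.02] turn z rad 0.0001
```

View pics/g.png

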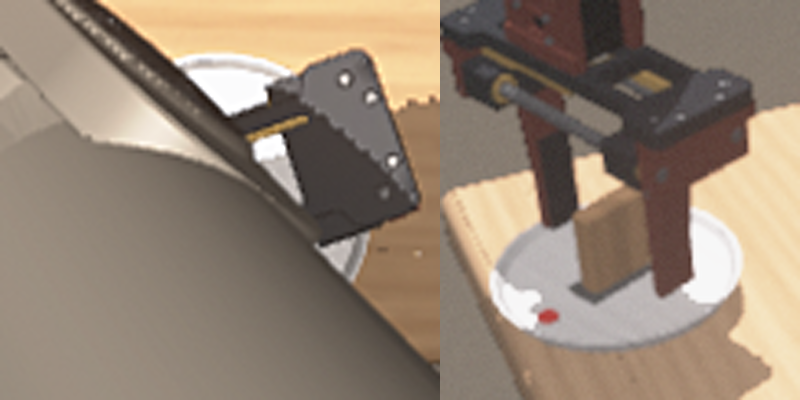

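The grip stands between the open jaws with fingers clear of the tray floor, so I'm closing on it.

Call:
step_arm --pt "0 0 0 0 0 0 0.5" --pt "0 0 0 0 0 0 0.3" --pt "0 0 0 0 0 0 0.2" --pt "0 0 0 0 0 0 0.1" --pt "0 0 0 0 0 0 0.1" --grip_force 15

```text
time: 3.2
tcp_pos: [0.4949, 0.3169, 0.0484]
orientation: [-180.0, -0.0, 21.3]
contact_force: [-0.1, -0.0, 0.7]
finger_gap: 0.586
finger_force: 0.0
```

Call:
step_arm --pt "0 0 0 0 0 0 0.1" --pt "0 0 0 0 0 0 0.1" --pt "0 0 0 0 0 0 0.1" --pt "0 0 0 0 0 0 0.1" --pt "0 0 0 0 0 0 0.1" --grip_force 15

```text
time: 3.7
tcp_pos: [0.4947, 0.3173, 0.0482]
orientation: [-180.0, -0.0, 21.3]
contact_force: [0.2, 0.3, 0.2]
finger_gap: 0.158
finger_force: 15.0
```

```bash
python3 -c "
from h import *
go(.494,.3184,.047,.372)"
```

```text
t 3.70 [0.4947 0.3173 0.0482] [-1.7997e+02 -1.0000e-02  2.1340e+01] F [0.18 0.31 0.23] M [ 0.21  0.01 -0.  ] gap 0.158
shift cm [-0.03 -0.13  0.12] turn z rad 0.0005
```

Call:
step_arm --pt "0 0 -1 0 0 0 0.1" --pt "0 0 -3 0 0 0 0.1" --pt "0 0 -5.5 0 0 0 0.1" --pt "0 0 -7 0 0 0 0.1" --pt "0 0 -7 0 0 0 0.1"

```text
time: 4.2
tcp_pos: [0.4961, 0.3176, 0.1206]
orientation: [-180.0, -0.2, 21.3]
contact_force: [0.8, 0.5, -2.3]
finger_gap: 0.156
finger_force: 15.0
```

Call:
step_arm --pt "0 3 -7 0 0 0 0.1" --pt "-0.2 7 -7 0 0 0.07 0.1" --pt "-0.3 11 -7 0 0 0.14 0.1" --pt "-0.4 15 -7 0 0 0.2 0.1" --pt "-0.5 19 -7 0 0 0.25 0.1"

```text
time: 4.7
tcp_pos: [0.5591, 0.1359, 0.1874]
orientation: [180.0, 0.1, 6.8]
contact_force: [-0.1, 1.1, -2.3]
finger_gap: 0.162
finger_force: 15.0
```

```bash
python3 -c "
from h import *
go(.5825,.0778,.11,.0545)"
```

```text
t 4.70 [0.5591 0.1359 0.1874] [1.7997e+02 7.0000e-02 6.8400e+00] F [-0.11  1.11 -2.33] M [ 0.04 -0.01  0.  ] gap 0.162
shift cm [1.64 6.04 7.74] turn z rad 0.0649
```

Call:
step_arm --pt "0.8 3 3 0 0 0.03 0.1" --pt "1.5 5.5 6 0 0 0.065 0.1" --pt "1.64 6.04 7.7 0 0 0.065 0.1" --pt "1.64 6.04 7.7 0 0 0.065 0.1" --pt "1.64 6.04 7.7 0 0 0.065 0.1"

```text
time: 5.2
tcp_pos: [0.5823, 0.0807, 0.1107]
orientation: [-180.0, 0.1, 3.3]
contact_force: [0.5, -0.2, -2.3]
finger_gap: 0.158
finger_force: 15.0
```

Call:
step_arm --pt "0 0 0 0 0 0 0.1" --pt "0 0 0 0 0 0 0.1" --pt "0 0 0 0 0 0 0.1"

```text
time: 5.5
tcp_pos: [0.5832, 0.0809, 0.1121]
orientation: [-180.0, -0.1, 3.3]
contact_force: [0.3, 0.3, -2.6]
finger_gap: 0.156
finger_force: 15.0
```

Run:
```python
from h import *
import cv2
go(.5825,.0778,.088,.0545)
b=robot.get_image("side");cv2.imwrite("pics/s2.png",b)
B=cv2.resize(b[215:355,250:420],None,fx=4,fy=4,interpolation=cv2.INTER_CUBIC)
cv2.imwrite("pics/s2c.png",B)
```

```text
t 5.50 [0.5832 0.0809 0.1121] [-1.7998e+02 -9.0000e-02  3.3400e+00] F [ 0.31  0.3  -2.61] M [ 0.07 -0.03  0.  ] gap 0.156
shift cm [-0.09  0.31  2.41] turn z rad 0.0038
```

View pics/s2c.png

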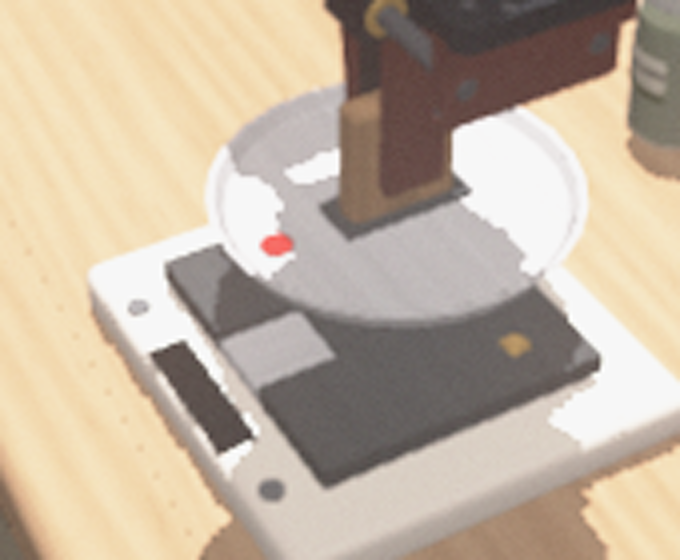

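Hovering: dot at crop (277,244), rim left (205,195), right (588,188), bottom (395,325). I'll compare the tray with the seats in the same side camera.

Run:
```python
from h import *
np.set_printoptions(precision=4,suppress=True)
u=lambda c:uncrop(c,4,(250,215)); s1=lambda c:uncrop(c,5,(265,245)); t1=lambda c:uncrop(c,5,(320,220))
th=np.linspace(0,2*np.pi,721); z=.0639
obs=u([[205,195],[588,188],[395,325],[277,244]])
def f(q):
    R=np.c_[q[0]+.07*np.cos(th),q[1]+.07*np.sin(th),0*th+z+.024]; P=proj("side",R)
    d=proj("side",[[q[0]-.05*np.cos(q[2]),q[1]-.05*np.sin(q[2]),z+.018]])[0]
    return [P[:,0].min()-obs[0,0],P[:,0].max()-obs[1,0],P[:,1].max()-obs[2,1],*(d-obs[3])]
r=least_squares(f,[.583,.081,.058]);print("tray by side",r.x,r.fun)
D=[[51,64,36],[51,-64,36],[-67,-64,36],[-67,64,36]];S=[[25,-43.3,36],[25,43.3,36]];F=[[-33,16,36],[-33,-16,36]]
ds=s1([[453,65],[676,298],[332,455],[133,180]]); ss=s1([[569,281],[425,119]]); fs=s1([[298,235],[347,295]])
dt=t1([[117,109],[500,100],[524,459],[131,468]]); st=t1([[445,174],[181,181]]);Ft=t1([[275,358],[372,356]])
L=S+F+D
print("side",*fit([("side",L,np.r_[ss,fs,ds])],[.58,.08,.05]))
print("side seats",*fit([("side",S+F,np.r_[ss,fs])],[.58,.08,.05]))
print("top",*fit([("top",L,np.r_[st,Ft,dt])],[.58,.08,.05]))
```

```text
tray by side [0.5838 0.0788 0.0148] [ 0.0794  0.5779 -0.5422 -0.6514  0.4948]
side [0.583  0.0766 0.0506] [-0.1972  0.9467 -1.4313  0.7894  0.3104 -0.3297  0.9207  0.4282  0.0945
 -0.3636  1.0558 -0.0104 -0.3581 -2.0346 -0.5755 -0.1299]
side seats [0.5836 0.0774 0.0344] [-0.3817  0.8084 -0.8339  0.398   0.4147 -1.0342  0.7019 -0.2011]
top [0.5823 0.0781 0.054 ] [ 0.035   0.5117  0.1682  0.5235 -0.3688  0.1319 -0.0844 -0.023  -0.2263
 -0.3917  0.6248 -0.6207  0.2954 -0.3374 -0.3755  0.1626]
```

Call:
step_arm --pt "-0.05 0.15 0.8 0 0 0.004 0.1" --pt "-0.11 0.29 1.5 0 0 0.004 0.1" --pt "-0.11 0.29 2.2 0 0 0.004 0.1" --pt "-0.11 0.29 2.4 0 0 0.004 0.1" --pt "-0.11 0.29 2.4 0 0 0.004 0.1"

```text
time: 6.05
tcp_pos: [0.5815, 0.0771, 0.0864]
orientation: [180.0, 0.1, 3.1]
contact_force: [-0.5, 0.4, -3.0]
finger_gap: 0.153
finger_force: 15.0
```

Call:
step_arm --pt "0 0 0 0 0 0 0.1" --pt "0 0 0 0 0 0 0.1" --pt "0 0 0 0 0 0 0.1"

```text
time: 6.35
tcp_pos: [0.5822, 0.0772, 0.0875]
orientation: [-180.0, -0.0, 3.0]
contact_force: [0.0, 0.4, -2.7]
finger_gap: 0.158
finger_force: 15.0
```

```bash
python3 -c "
from h import *
go(.5823,.078,.0842,.054)"
```

```text
t 6.35 [0.5822 0.0772 0.0875] [-1.80e+02 -3.00e-02  3.05e+00] F [ 0.02  0.45 -2.68] M [-0.03  0.   -0.02] gap 0.158
shift cm [ 0.01 -0.08  0.33] turn z rad -0.0008
```

Call:
step_arm --pt "0 -0.06 0.06 0 0 0 0.1" --pt "0 -0.06 0.12 0 0 0 0.1" --pt "0 -0.06 0.18 0 0 0 0.1" --pt "0 -0.06 0.24 0 0 0 0.1" --pt "0 -0.06 0.24 0 0 0 0.1"

```text
time: 6.85
tcp_pos: [0.5819, 0.0777, 0.0847]
orientation: [180.0, 0.0, 3.0]
contact_force: [-0.4, -1.2, -2.3]
finger_gap: 0.163
finger_force: 15.0
```

Call:
step_arm --pt "0 0 0.05 0 0 0 0.1" --pt "0 0 0.1 0 0 0 0.1" --pt "0 0 0.1 0 0 0 0.1"

```text
time: 7.15
tcp_pos: [0.5819, 0.0777, 0.0837]
orientation: [180.0, 0.0, 3.0]
contact_force: [0.4, 0.2, -2.6]
finger_gap: 0.164
finger_force: 15.0
```

Call:
step_arm --pt "0 0 0.04 0 0 0 0.1" --pt "0 0 0.08 0 0 0 0.1" --pt "0 0 0.08 0 0 0 0.1"

```text
time: 7.45
tcp_pos: [0.5819, 0.0777, 0.0829]
orientation: [180.0, 0.0, 3.0]
contact_force: [-0.5, -0.2, -2.2]
finger_gap: 0.155
finger_force: 15.0
```

```bash
python3 -c "
from h import *
go(.5823,.078,.0808,.054)"
```

```text
t 7.45 [0.5819 0.0777 0.0829] [1.80e+02 1.00e-02 3.05e+00] F [-0.54 -0.25 -2.21] M [ 0.05  0.06 -0.03] gap 0.155
shift cm [ 0.04 -0.03  0.21] turn z rad -0.0008
```

Already 1.3 mm below deck level with no contact, so the feet are over their seats. I'll keep lowering in small steps.

Call:
step_arm --pt "0 0 0.03 0 0 0 0.1" --pt "0 0 0.06 0 0 0 0.1" --pt "0 0 0.06 0 0 0 0.1"

```text
time: 7.75
tcp_pos: [0.582, 0.0777, 0.0824]
orientation: [180.0, -0.0, 3.0]
contact_force: [-0.1, 0.9, -1.6]
finger_gap: 0.158
finger_force: 15.0
```

Call:
step_arm --pt "0 0 0.03 0 0 0 0.1" --pt "0 0 0.06 0 0 0 0.1" --pt "0 0 0.06 0 0 0 0.1"

```text
time: 8.05
tcp_pos: [0.5822, 0.0778, 0.0819]
orientation: [-180.0, -0.0, 3.0]
contact_force: [0.4, 0.2, -2.6]
finger_gap: 0.157
finger_force: 15.0
```

```bash
python3 -c "
from h import *
go(.5823,.078,.0808,.054)"
```

```text
t 8.05 [0.5822 0.0778 0.0819] [-1.7999e+02 -3.0000e-02  3.0500e+00] F [ 0.44  0.22 -2.59] M [ 0.04 -0.08  0.03] gap 0.157
shift cm [ 0.01 -0.02  0.11] turn z rad -0.0008
```

Call:
step_arm --pt "0 0 0.03 0 0 0 0.1" --pt "0 0 0.05 0 0 0 0.1" --pt "0 0 0.05 0 0 0 0.1"

```text
time: 8.35
tcp_pos: [0.5823, 0.0778, 0.0815]
orientation: [-180.0, -0.0, 3.0]
contact_force: [-0.6, 0.1, -0.4]
finger_gap: 0.16
finger_force: 15.0
```

Call:
step_arm --pt "0 0 0.03 0 0 0 0.1" --pt "0 0 0.05 0 0 0 0.1" --pt "0 0 0.05 0 0 0 0.1"

```text
time: 8.65
tcp_pos: [0.5824, 0.0778, 0.081]
orientation: [-180.0, -0.1, 3.0]
contact_force: [0.5, 1.0, 0.2]
finger_gap: 0.159
finger_force: 15.0
```

```bash
python3 -c "
from h import *
go(.5823,.078,.0808,.054)"
```

```text
t 8.65 [0.5824 0.0778 0.081 ] [-1.7999e+02 -5.0000e-02  3.0500e+00] F [0.52 0.98 0.2 ] M [ 0.11 -0.43  0.02] gap 0.159
shift cm [-0.01 -0.02  0.02] turn z rad -0.0008
```

Weight is now on the seats at the expected settled height, so I'm opening the jaws to let the tray settle freely.

Call:
step_arm --pt "0 0 0 0 0 0 0.17" --pt "0 0 0 0 0 0 0.2" --pt "0 0 0 0 0 0 0.24" --pt "0 0 0 0 0 0 0.28" --pt "0 0 0 0 0 0 0.3" --grip_force 3

```text
time: 9.15
tcp_pos: [0.5818, 0.0777, 0.0807]
orientation: [180.0, 0.0, 3.0]
contact_force: [-0.1, -0.7, -0.2]
finger_gap: 0.296
finger_force: 0.0
```

Call:
step_arm --pt "0 0 0 0 0 0 0.6" --pt "0 0 0 0 0 0 0.6" --pt "0 0 -2 0 0 0 0.6" --pt "0 0 -4.5 0 0 0 0.6" --pt "0 0 -4.5 0 0 0 0.6"

```text
time: 9.65
tcp_pos: [0.5841, 0.0782, 0.1288]
orientation: [-180.0, -0.3, 3.0]
contact_force: [0.5, -0.5, 0.0]
finger_gap: 0.597
finger_force: 0.0
```

Run:
```python
from h import *
import cv2
go(.5823,.078,.09,.054)
b=robot.get_image("side");cv2.imwrite("pics/s3.png",b)
B=cv2.resize(b[225:365,250:430],None,fx=4.4,fy=4.2,interpolation=cv2.INTER_CUBIC)
cv2.imwrite("pics/s3c.png",B)
```

```text
t 9.65 [0.5841 0.0782 0.1288] [-179.96   -0.32    3.04] F [ 0.47 -0.46  0.01] M [ 0.09 -0.    0.  ] gap 0.597
shift cm [-0.18  0.01  3.88] turn z rad -0.001
```

View pics/s3c.png

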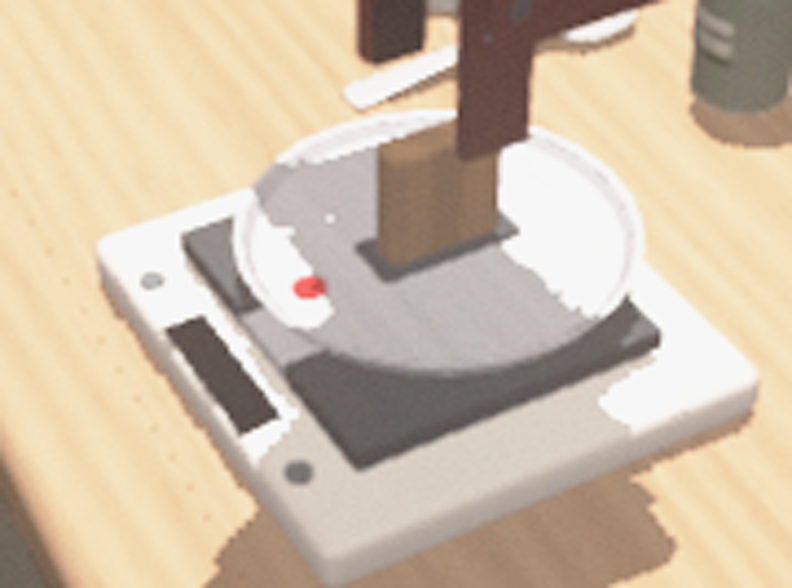

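The tray looks level and seated, dot towards the display, dot (310,287). Next I'll close the jaws above the grip and centre them to press.

Call:
step_arm --pt "-0.1 0 0 0 0 0 0" --pt "-0.1 0 0 0 0 0 0" --pt "-0.1 0 0 0 0 0 0" --pt "-0.1 0 0 0 0 0 0" --pt "-0.1 0 0 0 0 0 0"

```text
time: 10.2
tcp_pos: [0.5807, 0.0777, 0.1254]
orientation: [180.0, 0.0, 3.0]
contact_force: [0.6, 0.3, -0.7]
finger_gap: 0.186
finger_force: 0.0
```

Call:
step_arm --pt "0 0 0 0 0 0 0" --pt "0 0 0 0 0 0 0" --pt "0 0 0 0 0 0 0" --pt "0 0 0 0 0 0 0"

```text
time: 10.6
tcp_pos: [0.581, 0.0777, 0.1258]
orientation: [-180.0, -0.0, 3.0]
contact_force: [-0.8, 0.7, 0.4]
finger_gap: 0.009
finger_force: 0.0
```

```bash
python3 -c "
from h import *
go(.582,.0778,.1155,.053)"
```

```text
t 10.60 [0.581  0.0777 0.1258] [-1.80e+02 -1.00e-02  3.04e+00] F [-0.81  0.74  0.44] M [ 0.04  0.01 -0.07] gap 0.009
shift cm [ 0.1  -0.01  1.03] turn z rad 0.0001
```

Call:
step_arm --pt "0.1 0 0.3 0 0 0 0" --pt "0.1 0 0.6 0 0 0 0" --pt "0.1 0 0.8 0 0 0 0" --pt "0.1 0 0.9 0 0 0 0" --pt "0.1 0 1 0 0 0 0"

```text
time: 11.1
tcp_pos: [0.5819, 0.0777, 0.1156]
orientation: [-180.0, 0.0, 3.0]
contact_force: [0.6, -0.2, -0.1]
finger_gap: 0.004
finger_force: 0.0
```

Call:
step_arm --pt "0 0 0.03 0 0 0 0" --pt "0 0 0.06 0 0 0 0" --pt "0 0 0.1 0 0 0 0" --pt "0 0 0.1 0 0 0 0" --pt "0 0 0.1 0 0 0 0"

```text
time: 11.6
tcp_pos: [0.582, 0.0777, 0.1149]
orientation: [180.0, -0.0, 3.0]
contact_force: [0.8, -0.8, 0.3]
finger_gap: 0.009
finger_force: 0.2
```

```bash
python3 -c "
from h import *
go(.582,.0778,.110,.053)"
```

```text
t 11.60 [0.582  0.0777 0.1149] [ 1.80e+02 -1.00e-02  3.05e+00] F [ 0.81 -0.76  0.26] M [-0.02  0.02 -0.02] gap 0.009
shift cm [ 0.   -0.01  0.49] turn z rad 0.0002
```

Call:
step_arm --pt "0 0 0.03 0 0 0 0" --pt "0 0 0.06 0 0 0 0" --pt "0 0 0.1 0 0 0 0" --pt "0 0 0.1 0 0 0 0" --pt "0 0 0.1 0 0 0 0"

```text
time: 12.1
tcp_pos: [0.582, 0.0778, 0.1139]
orientation: [-180.0, -0.0, 3.1]
contact_force: [-0.9, -0.6, 1.9]
finger_gap: 0.004
finger_force: 0.9
```

Call:
step_arm --pt "0 0 0.03 0 0 0 0" --pt "0 0 0.06 0 0 0 0" --pt "0 0 0.1 0 0 0 0" --pt "0 0 0.1 0 0 0 0" --pt "0 0 0.1 0 0 0 0"

```text
time: 12.6
tcp_pos: [0.5821, 0.0778, 0.1129]
orientation: [-180.0, -0.0, 3.0]
contact_force: [-0.2, 0.7, 3.0]
finger_gap: 0.006
finger_force: 1.6
```

```bash
python3 -c "
from h import *
go(.582,.0778,.110,.053)"
```

```text
t 12.60 [0.5821 0.0778 0.1129] [-1.80e+02 -2.00e-02  3.05e+00] F [-0.2   0.69  3.02] M [ 0.02  0.04 -0.03] gap 0.006
shift cm [-0.01  0.    0.29] turn z rad 0.0002
```

Call:
step_arm --pt "0 0 0.03 0 0 0 0" --pt "0 0 0.06 0 0 0 0" --pt "0 0 0.1 0 0 0 0" --pt "0 0 0.1 0 0 0 0" --pt "0 0 0.1 0 0 0 0"

```text
time: 13.1
tcp_pos: [0.582, 0.0777, 0.1119]
orientation: [-180.0, -0.0, 3.0]
contact_force: [-0.6, -0.3, 4.8]
finger_gap: 0.009
finger_force: 2.4
```

Call:
step_arm --pt "0 0 0.03 0 0 0 0" --pt "0 0 0.06 0 0 0 0" --pt "0 0 0.1 0 0 0 0" --pt "0 0 0.1 0 0 0 0" --pt "0 0 0.1 0 0 0 0"

```text
time: 13.6
tcp_pos: [0.5821, 0.0778, 0.111]
orientation: [-180.0, -0.0, 3.0]
contact_force: [-0.6, 0.4, 6.9]
finger_gap: 0.005
finger_force: 3.0
```

```bash
python3 -c "
from h import *
go(.582,.0778,.110,.053)"
```

```text
t 13.60 [0.5821 0.0778 0.111 ] [-1.80e+02 -2.00e-02  3.04e+00] F [-0.56  0.44  6.86] M [-0.02  0.11 -0.05] gap 0.005
shift cm [-0.01 -0.    0.1 ] turn z rad 0.0001
```

Call:
step_arm --pt "0 0 0.03 0 0 0 0" --pt "0 0 0.06 0 0 0 0" --pt "0 0 0.1 0 0 0 0" --pt "0 0 0.1 0 0 0 0" --pt "0 0 0.1 0 0 0 0"

```text
time: 14.1
tcp_pos: [0.5822, 0.0778, 0.1102]
orientation: [-180.0, -0.0, 3.0]
contact_force: [-0.1, -1.0, 6.8]
finger_gap: 0.009
finger_force: 3.6
```

Call:
step_arm --pt "0 0 0 0 0 0 0" --pt "0 0 0 0 0 0 0" --pt "0 0 0 0 0 0 0" --pt "0 0 0 0 0 0 0" --pt "0 0 0 0 0 0 0"

```text
time: 14.6
tcp_pos: [0.5822, 0.0778, 0.1102]
orientation: [-180.0, -0.0, 3.0]
contact_force: [-0.5, 0.2, 6.7]
finger_gap: 0.008
finger_force: 3.6
```

```bash
python3 -c "
from h import *
go(.582,.0778,.110,.053)"
```

```text
t 14.60 [0.5822 0.0778 0.1102] [-1.80e+02 -3.00e-02  3.04e+00] F [-0.49  0.19  6.67] M [ 0.01  0.13 -0.01] gap 0.008
shift cm [-0.02 -0.    0.02] turn z rad 0.0001
```

Call:
step_arm --pt "0 0 0.02 0 0 0 0" --pt "0 0 0.03 0 0 0 0" --pt "0 0 0.03 0 0 0 0" --pt "0 0 0.03 0 0 0 0" --pt "0 0 0.03 0 0 0 0"

```text
time: 15.1
tcp_pos: [0.5822, 0.0778, 0.1099]
orientation: [-180.0, -0.0, 3.0]
contact_force: [-1.1, -0.3, 7.8]
finger_gap: 0.007
finger_force: 3.7
```

Call:
step_arm --pt "0 0 0 0 0 0 0" --pt "0 0 0 0 0 0 0" --pt "0 0 0 0 0 0 0" --pt "0 0 0 0 0 0 0" --pt "0 0 0 0 0 0 0"

```text
time: 15.6
tcp_pos: [0.5822, 0.0778, 0.1099]
orientation: [-180.0, -0.0, 3.0]
contact_force: [-1.0, 0.1, 7.6]
finger_gap: 0.003
finger_force: 3.7
```

Call:
step_arm --pt "0 0 0 0 0 0 0" --pt "0 0 0 0 0 0 0" --pt "0 0 0 0 0 0 0" --pt "0 0 0 0 0 0 0" --pt "0 0 0 0 0 0 0"

```text
time: 16.1
tcp_pos: [0.5822, 0.0778, 0.11]
orientation: [-180.0, -0.0, 3.0]
contact_force: [-0.9, -0.5, 6.1]
finger_gap: 0.005
finger_force: 3.7
```

Held about 1 s at roughly 4.6 mm of 5 mm sunk. Now I'll raise slowly and retreat.

Call:
step_arm --pt "0 0 -0.1 0 0 0 0" --pt "0 0 -0.2 0 0 0 0" --pt "0 0 -0.3 0 0 0 0" --pt "0 0 -0.4 0 0 0 0" --pt "0 0 -0.55 0 0 0 0"

```text
time: 16.6
tcp_pos: [0.5817, 0.0777, 0.1147]
orientation: [180.0, 0.0, 3.0]
contact_force: [0.8, 0.1, 0.5]
finger_gap: 0.007
finger_force: 0.3
```

Call:
step_arm --pt "0 0 -1 0 0 0 0" --pt "0 0 -4 0 0 0 0" --pt "0 0 -8 0 0 0 0" --pt "0 0 -12 0 0 0 0" --pt "0 0 -15 0 0 0 0"

```text
time: 17.1
tcp_pos: [0.582, 0.0778, 0.2678]
orientation: [-180.0, -0.1, 3.1]
contact_force: [-0.1, 0.6, 0.6]
finger_gap: 0.011
finger_force: 0.0
```

Call:
step_arm --pt "0 4 0 0 0 0 0" --pt "0 9 0 0 0 0 0" --pt "0 14 0 0 0 0 0" --pt "0 19 0 0 0 0 0" --pt "0 24 0 0 0 0 0"

```text
time: 17.6
tcp_pos: [0.594, -0.1638, 0.2653]
orientation: [-180.0, 0.0, 3.1]
contact_force: [0.8, 0.2, 1.1]
finger_gap: 0.005
finger_force: 0.0
```

Call:
step_arm --pt "0 4 0 0 0 0 0" --pt "0 8 0 0 0 0 0" --pt "0 8 0 0 0 0 0" --pt "0 8 0 0 0 0 0" --pt "0 8 0 0 0 0 0"

```text
time: 18.1
tcp_pos: [0.599, -0.24, 0.265]
orientation: [-179.9, 0.0, 3.2]
contact_force: [-0.6, 1.5, 0.7]
finger_gap: 0.001
finger_force: 0.0
```

Run:
```python
from h import *
import cv2
go(.5823,.078,.26,.054)
b=robot.get_image("side");a=robot.get_image("top")
A=cv2.resize(a[215:340,315:445],(400,385),interpolation=cv2.INTER_CUBIC)
B=cv2.resize(b[225:355,260:420],(400,385),interpolation=cv2.INTER_CUBIC)
cv2.imwrite("pics/e.png",np.hstack([A,B]));cv2.imwrite("pics/topE.png",a)
```

```text
t 18.10 [ 0.599 -0.24   0.265] [-1.7993e+02  1.0000e-02  3.1600e+00] F [-0.6   1.52  0.68] M [0.07 0.   0.02] gap 0.001
shift cm [  0.08 -31.85   0.5 ] turn z rad 0.0011
```

View pics/e.png

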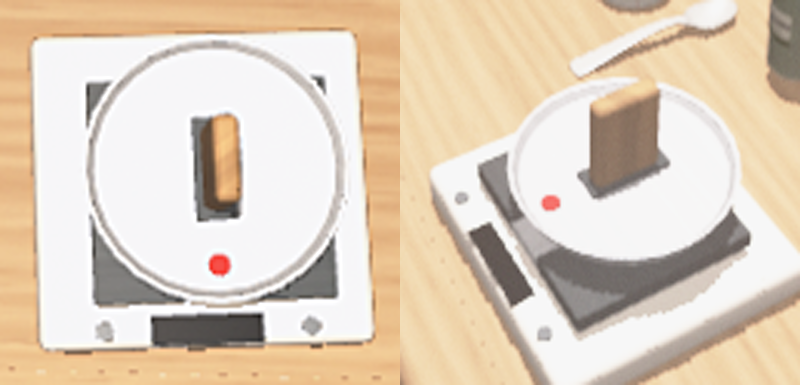

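The tray sits level on its seats with the red dot at the display, the arm is clear, and the height felt when pressing matches the settled height.

```bash
python3 -c "
from station import robot
print(robot.sign_off())"
```

```text
the job is handed in; nothing more can be done
None
```

I refitted the tray with its red dot towards the display, its feet at the settled height, then pressed it about 4.6 mm of the 5 mm travel, held for about 1.5 s, took the hand away and handed the job in at about 18 s; no verdict came back.

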